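# Fetch the screen mould from behind the row of tools

## Task

Clear the weight, the canister and the lifter from the front of the tray and stand all three upright on the grey mat; only then take the mould from behind them and lay it flat in the laminator's loading bed, inside the rim. Then put the three back in the tray, upright, each on the very spot where it stood at the start, and do not knock anything over or disturb the phone, the tape roll or the screwdriver.

Things in the scene. Friction and masses are not known exactly. Their poses are not given: they have to be found in the camera images.
- mould: Screen mould: flat aluminium block with a black phone screen inlaid in its top, 60 (x) x 150 (y) x 28 (z) mm, about 0.55 kg. Origin: centre of its underside, z up. Lies behind the row of three, which stands about 9 mm from its near long side. Grip it across its 60 mm; either way round will do.
- weight: Pressing weight: dark steel block 48 x 48 mm and 30 mm high, with a bright round knob on top, 26 mm in diameter, from 36 to 62 mm above the underside (a thinner 16 mm neck below it). About 0.5 kg. Origin: centre of the underside, z up; sides along x and y.
- canister: Lidded canister: white square plastic box 48 x 48 mm and 46 mm high, with a round grey cap 30 mm in diameter from 46 to 71 mm above the underside. About 0.15 kg; the cap does not turn. Origin: centre of the underside, z up; sides along x and y.
- lifter: Glass lifter: black square rubber pad 48 x 48 mm and 12 mm high (it does not stick to anything here), a 14 mm round stem, and on top a black T-bar 14 (x) x 44 (y) x 18 (z) mm, from 43 to 61 mm above the underside. About 0.12 kg. Origin: centre of the underside, z up. Grip the bar across its 14 mm.
- tray: Fixed open green plastic tray, 176 (x) x 206 (y) mm, floor 4 mm thick, rim 3 mm thick with its top 12 mm above the bench. Origin: centre of the underside; -x is the front, towards the robot. In front, at about x = -47 and y = -60, 0, 60 mm, stand weight, canister and lifter in any order, 12 mm apart, square to it; the mould lies behind at about x = 17 mm, 38 mm from the back rim.
- mat: The side area: firm grey mat, fixed, 220 (x) x 100 (y) x 3 (z) mm on the bench to one side of the tray (left or right), its length pointing roughly away from the robot. Origin: centre of the underside.
- bed: Laminator loading bed: fixed steel plate 186 (x) x 96 (y) mm, its floor 6 mm above the bench, with a raised rim 8 mm wide, top 12 mm above the bench; inside the rim 170 x 80 mm. On the other side of the tray from the mat, its length (x) pointing roughly away from the robot. Origin: centre of the underside.
- phone: Bystander: black phone lying flat on the bench beyond the tray, 72 x 148 x 8 mm. Origin: centre of the underside.
- tape: Bystander: roll of amber tape lying flat beyond the tray, 84 mm outside diameter, 60 mm hole, 20 mm high. Origin: centre of the underside.
- driver: Bystander: screwdriver 160 mm long lying on the bench beyond the tray. Origin: under its middle; it lies along its x axis.

How it is judged:
By the outcome, as a careful person would: the job done as asked, in the order asked, and still so for the second after the job is handed in, with the robot touching nothing.
It also fails if it takes over 144 s, if anything falls off the work surface, if the arm or the gripper's body presses on something with over 40 N, if the wrist force passes 120 N, or if a joint passes its speed limit or range.

## Robot

A 6-joint arm with a two-finger parallel gripper is mounted at the origin on the work surface. World frame = base frame: x ahead of the robot, y to its left, z up, the work surface at z = 0. Lengths are in mm, angles in rad, forces in N, time in s.
With the tool pointing down it reaches from about 275 to 1000 mm from the base axis. Payload 8.4 kg.
Tool frame: the origin (TCP) lies on the centre line of the jaws, within the pads' length; the fingertips stand 25 mm ahead of it and the grasp point (between the pads) lies 6 mm ahead of it; z points along the fingers, y is the line along which they close (so a half turn about z gives the same grasp; the last joint's range is limited). The gripper opens to 85 mm and grips with 20 to 120 N. Pads are 22 mm wide; open, the fingers measure 114 mm over their backs; the gripper's body (76 mm by 85 mm) begins 54 mm behind the grasp point. The pads swing forward as they close: fully open they stand 13 mm farther back than shut.
Start: joints at [1.159, 0.353, 1.633, -0, 1.155, -0.002], TCP at [249.015, 573.254, 256.281] pointing down, gripper open.
Joint ranges: [-2.63, 2.63], [-0.92, 2.1], [0.06, 2.66], [-1.3, 4.44], [0, 2.69], [-3.02, 3.02]. Speed limits (rad/s): [2.22, 2.22, 2.79, 3.14, 3.14, 3.14].

## Interface

Orientations are given as [roll, pitch, yaw] about the fixed x, y, z axes, in that order (R = Rz(yaw) Ry(pitch) Rx(roll)).
In Python, from rig import r gives the robot as it stands.
- The arm moves only by the shell command python3 -m jog 'ROWS' [FORCE]. ROWS is JSON, a list of rows, each a list of 3 entries, a list of its own where there are three numbers: the turn, a rotation vector about the tool's x, y, z in rad, then the shift along the tool's x, y, z in m, then the opening, from -1 (shut) to 1 (fully open). In form: [[[rx, ry, rz], [x, y, z], gripper], ...]. A call has 1 to 12 rows; each row shifts and turns the commanded pose from where the row before left it, along the tool's axes as they then stand; what a row does not reach is not made up. A row lasts 1/10 s, in which the tool goes at most 50 mm and 8.59 degrees, less where a joint would pass 70% of its speed; a pose out of reach is approached as far as the arm can. A call with a gripper value outside its range is refused whole. The fingers move at their own pace and stop on an object; FORCE is the grip in N (left out, the last holds). Time passes only in rows, so rows that do not move let the fingers close. It gives the time, the measured TCP pose, the force, the opening and the grip force at its end, in the units of the state.
- r.sense(): the state, without advancing time (a new reading comes with each control period).
- r.grab_frame(name): name is "scene" or "top" or "wrist"; returns the picture (400x640x3 uint8, red, green, blue); there is no depth.
- r.camera_params(name): a dict with "fx", "fy", "cx", "cy" (pixels), "rvec" (rotation vector, rad) and "tvec" (3), from world to camera coordinates, as OpenCV has them; the wrist camera has in their place "hand_eye" (4x4, takes a point from camera to tool coordinates, whose origin is the TCP and whose axes are the flange's). Camera axes: x right, y down, z forward; pixel columns grow to the right and rows downward; lengths in mm; the calibration is good to about 2 mm. The wrist camera is an equidistant fisheye: a pixel r from the principal point sees the ray r / f radians off the axis. A picture is of the moment at which its call begins: read the wrist's pose just before it. camera_params takes no time and is no camera call.
- r.sign_off(): hands the job in; it is judged then, once.
The state is a dict: "clock": time; "qpos": joint angles; "qvel": joint speeds; "joint_efforts": joint torques, N m; "eef_pos": TCP position; "tcp_rot": TCP orientation; "contact_force": force on the tool from outside, world axes, zero at the start; "wrist_torque": the same for the moment, N m; "opening": opening from 0.0 (shut) to 1.0 (fully open); "grasp_force": force on a finger pad.
Only numpy, scipy, OpenCV 4.12 (cv2) and the standard library are available. Lean on these libraries where they do the work, as an engineer would, in place of code of your own. Each camera call takes 0.05 s, during which the arm holds its last target. There are 200 camera calls.

## Working session

There is one attempt and no reset: what is moved stays moved. The work goes in short steps, Python scripts to look and compute and a shell command to move; the robot and the scene stay as the last step left them, time stands still between calls to the robot, and variables do not carry over. Pictures are saved under pics/ and viewed, at most 14 in all, crops included, and the job is handed in when it is done.

```bash
mkdir -p pics; ls; python3 - <<'E'
from rig import r
import cv2,json
s=r.sense();print(s)
for n in("scene","top","wrist"):
    print(n,r.camera_params(n))
    cv2.imwrite(f"pics/{n}0.png",r.grab_frame(n)[:,:,::-1])
E
```

```text
pics
{'clock': 0.0, 'qpos': array([ 1.15858119e+00,  3.53642994e-01,  1.63416870e+00, -2.11804337e-05,
        1.15519133e+00, -2.39901435e-03]), 'qvel': array([ 2.58771831e-03, -1.61596997e-05,  5.40143827e-04, -1.03855932e-03,
        2.75647558e-04, -3.92981977e-05]), 'joint_efforts': array([ 2.06465156e-03, -6.05237174e+01, -3.42087293e+01,  1.93959067e-05,
        8.94489902e-03, -1.68030187e-06]), 'eef_pos': array([248.84690854, 572.82423532, 255.55008721]), 'tcp_rot': array([-3.14018225e+00,  1.59817773e-05,  2.73178511e+00]), 'contact_force': array([0.45208736, 0.22835563, 0.94468761]), 'wrist_torque': array([-0.0276925 , -0.00458232, -0.04747065]), 'grasp_force': 0.0, 'opening': 0.9951679026841336}
scene {'fx': 438.49830175433203, 'fy': 438.49830175433203, 'cx': 316.5010899615827, 'cy': 197.82541967231867, 'rvec': array([ 1.28893826,  2.49069787, -0.72695455]), 'tvec': array([ 346.83958655, -396.77763587, 1377.72977645])}
top {'fx': 456.6235941950739, 'fy': 456.6235941950739, 'cx': 323.68715239630046, 'cy': 198.17558390760894, 'rvec': array([ 2.15842488, -2.15594355,  0.07077921]), 'tvec': array([ 11.51629921, 604.82633865, 920.15991905])}
wrist {'fx': 309.70691628693146, 'fy': 309.70691628693146, 'cx': 319.787508019582, 'cy': 194.22380566566537, 'hand_eye': array([[ 1.05456206e-04, -9.59733909e-01, -2.80910685e-01,
         7.35173200e+01],
       [ 9.99999757e-01,  2.94604699e-04, -6.31111414e-04,
         6.42856906e-01],
       [ 6.88456632e-04, -2.80910550e-01,  9.59733707e-01,
        -1.17945102e+02],
       [ 0.00000000e+00,  0.00000000e+00,  0.00000000e+00,
         1.00000000e+00]])}
```

View pics/top0.png

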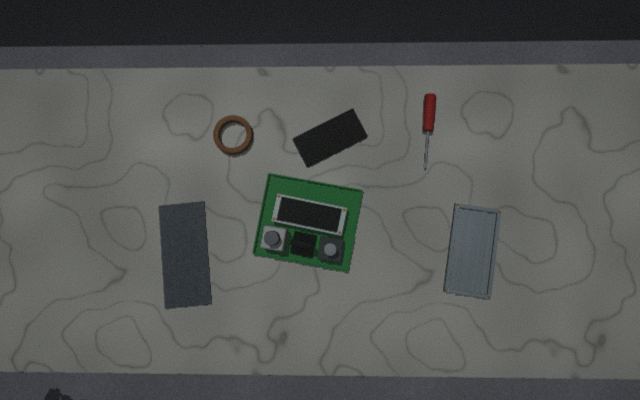

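View pics/scene0.png

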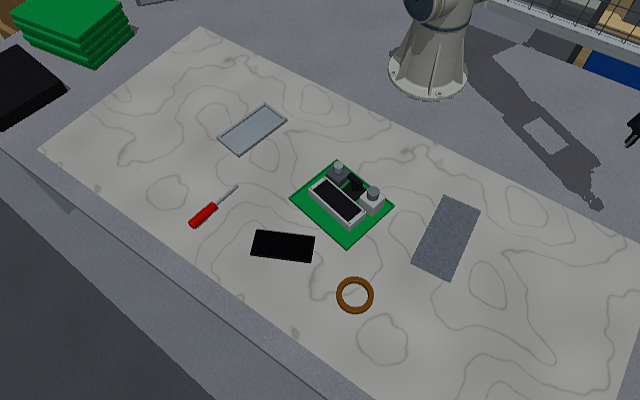

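The top view shows the mat at left (185,255), the tray at (308,223) and the bed at right (472,251). In the tray, from left to right, are the canister (273,238), the lifter (304,244) and the weight (331,250), with the mould behind at (310,214). The scene view agrees. I'll get rough positions from this, then measure with the wrist camera.

```bash
cat >h.py <<'E'
import numpy as np,cv2,json
from scipy.spatial.transform import Rotation as R
from rig import r
def ray(name,px,pose=None):
    """world origin and unit direction of a pixel's ray; pose=(eef_pos,tcp_rot) for the wrist"""
    c=r.camera_params(name); a=np.array([(px[0]-c["cx"])/c["fx"],(px[1]-c["cy"])/c["fy"]])
    if name=="wrist":
        t=np.hypot(*a); d=np.r_[a*np.sin(t)/t,np.cos(t)]
        H=c["hand_eye"]; B=R.from_euler("xyz",pose[1]).as_matrix()
        return B@H[:3,3]+np.array(pose[0]), B@H[:3,:3]@d
    d=np.r_[a,1]; M=cv2.Rodrigues(c["rvec"])[0]
    return -M.T@c["tvec"], M.T@d/np.linalg.norm(d)
def onz(name,px,z,pose=None):
    o,d=ray(name,px,pose); return o+d*(z-o[2])/d[2]
def tri(rays):
    P=[np.eye(3)-np.outer(d,d) for o,d in rays]
    x=np.linalg.solve(sum(P),sum(p@o for p,(o,d) in zip(P,rays)))
    return x,[np.linalg.norm(p@(x-o)) for p,(o,d) in zip(P,rays)]
def snap(name,tag):
    s=r.sense(); im=r.grab_frame(name)[:,:,::-1]; cv2.imwrite(f"pics/{tag}.png",im)
    json.dump([list(s["eef_pos"]),list(s["tcp_rot"])],open(f"pics/{tag}.json","w")); return im
def pose(tag): return json.load(open(f"pics/{tag}.json"))
def go(x,y,z,yaw):
    """print tool-frame move to TCP x,y,z (mm) pointing down with given yaw (tcp_rot)"""
    s=r.sense(); B=R.from_euler("xyz",s["tcp_rot"]); G=R.from_euler("xyz",[np.pi,0,yaw])
    print("now",s["eef_pos"].round(1),s["tcp_rot"].round(4),"clk",round(s["clock"],1),"q6",s["qpos"][5].round(2))
    print("turn first",(B.inv()*G).as_rotvec().round(4),"then shift m",(G.inv().apply(np.array([x,y,z])-s["eef_pos"])/1000).round(4),
          "| shift w/o turn",(B.inv().apply(np.array([x,y,z])-s["eef_pos"])/1000).round(4))
E
python3 - <<'E'
from h import *
P=dict(tray=[(270,175),(363,191),(349,272),(253,256)],mat=[(159,206),(205,202),(212,304),(166,308)],bed=[(455,204),(500,209),(490,298),(444,293)])
for k,v in P.items():
    W=np.array([onz("top",p,3 if k=="mat" else 12) for p in v]);print(k,W[:,:2].round(0).tolist(),W.mean(0).round(0))
    e=W[0]-W[3]; f=W[1]-W[2]; print(np.arctan2((e+f)[1],(e+f)[0]),np.linalg.norm(e),np.linalg.norm(W[1]-W[0]))
for n,p,z in(("can",(273,238),75),("lift",(304,241),65),("wt",(331,250),66),("mould",(310,214),32)):print(n,onz("top",p,z).round(0))
E
```

```text
tray [[656.0, 128.0], [622.0, -70.0], [452.0, -40.0], [484.0, 161.0]] [554.  44.  12.]
-0.18388802065745313 175.0699936200488 201.0132201086044
mat [[591.0, 369.0], [599.0, 269.0], [384.0, 248.0], [375.0, 345.0]] [487. 308.   3.]
0.1015917876411449 217.1947488140817 100.25576218691577
bed [[594.0, -263.0], [584.0, -356.0], [401.0, -329.0], [410.0, -236.0]] [ 497. -296.   12.]
-0.14495602025172608 185.90595416866555 93.50431649868933
can [522. 110.  75.]
lift [516.  50.  65.]
wt [498.  -4.  66.]
mould [572.  40.  32.]
```

```bash
python3 -m jog '[[[0,0,0.149],[0,0,0],1],[[0,0,0.149],[0,0,0],1],[[0,0,0.149],[0,0,0],1],[[0,0,0.149],[0,0,0],1],[[0,0,0.149],[0,0,0],1],[[0,0,0.149],[0,0,0],1],[[0,0,0.149],[0,0,0],1],[[0,0,0.149],[0,0,0],1],[[0,0,0.149],[0,0,0],1]]'
python3 -c "
from h import *
go(530,110,160,1.39)"
```

```text
clock: 1.05
eef_pos: [248.9, 573.1, 256.0]
tcp_rot: [-3.141, 0.001, 1.385]
contact_force: [-0.1, 0.2, -0.1]
opening: 0.998
grasp_force: 0.0
now [248.9 573.1 256. ] [-3.1414e+00  6.0000e-04  1.3846e+00] clk 1.1 q6 1.34
turn first [-0.0001  0.0006 -0.0054] then shift m [-0.405   0.3597  0.096 ] | shift w/o turn [-0.403   0.3619  0.0962]
```

```bash
python3 -m jog '[[[0,0,0],[-0.0336,0.03,0.008],1],[[0,0,0],[-0.0336,0.03,0.008],1],[[0,0,0],[-0.0336,0.03,0.008],1],[[0,0,0],[-0.0336,0.03,0.008],1],[[0,0,0],[-0.0336,0.03,0.008],1],[[0,0,0],[-0.0336,0.03,0.008],1],[[0,0,0],[-0.0336,0.03,0.008],1],[[0,0,0],[-0.0336,0.03,0.008],1],[[0,0,0],[-0.0336,0.03,0.008],1],[[0,0,0],[-0.0336,0.03,0.008],1],[[0,0,0],[-0.0336,0.03,0.008],1],[[0,0,0],[-0.0336,0.03,0.008],1]]'
python3 -m jog '[[[0,0,0],[0,0,0],1],[[0,0,0],[0,0,0],1]]'
python3 -c "
from h import *
snap('wrist','w1')"
python3 -m jog '[[[0,0,0],[-0.05,0,0],1],[[0,0,0],[-0.05,0,0],1],[[0,0,0],[0,0,0],1],[[0,0,0],[0,0,0],1]]'
python3 -c "
from h import *
snap('wrist','w2')"
```

```text
clock: 2.25
eef_pos: [531.7, 110.3, 159.9]
tcp_rot: [3.142, -0.0, 1.391]
contact_force: [0.4, 0.4, 0.6]
opening: 1.001
grasp_force: 0.0
clock: 2.45
eef_pos: [531.0, 111.2, 159.8]
tcp_rot: [-3.14, 0.0, 1.388]
contact_force: [-0.4, -0.1, -0.6]
opening: 1.004
grasp_force: 0.0
clock: 2.9
eef_pos: [512.8, 14.1, 160.7]
tcp_rot: [3.141, -0.0, 1.39]
contact_force: [0.1, -0.8, 0.1]
opening: 0.999
grasp_force: 0.0
```

View pics/w1.png

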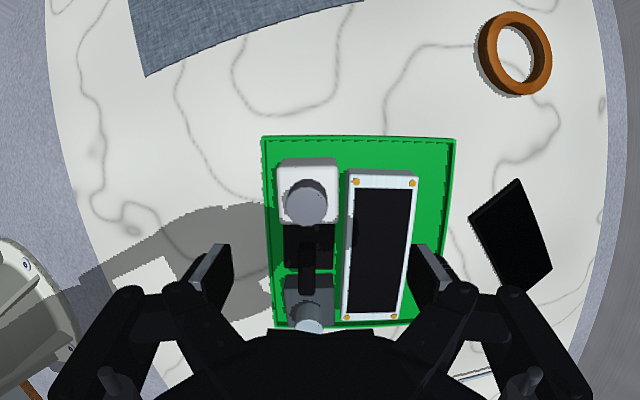

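View pics/w2.png

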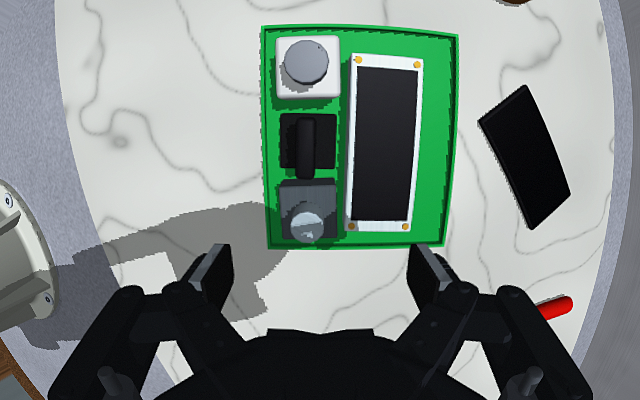

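w1 and w2 show the canister cap at about (306,202) and (306,62), and the weight knob at (309,326) and (306,225). The mould screws are at (356,182), (412,183), (347,316), (402,317) in w1 and (358,60), (417,65), (351,226), (405,226) in w2. I'll enlarge a crop for precision.

```bash
python3 - <<'E'
import cv2,numpy as np
o=[]
for t,y0 in(("w1",130),("w2",38)):
    c=cv2.imread(f"pics/{t}.png")[y0:y0+210,260:400]
    c=cv2.resize(c,None,fx=2.85,fy=2.85,interpolation=cv2.INTER_CUBIC)
    o.append(np.clip(c.astype(float)*1.4+15,0,255).astype(np.uint8))
cv2.imwrite("pics/crop.png",np.hstack(o))
print(o[0].shape)
E
```

```text
(598, 399, 3)
```

View pics/crop.png

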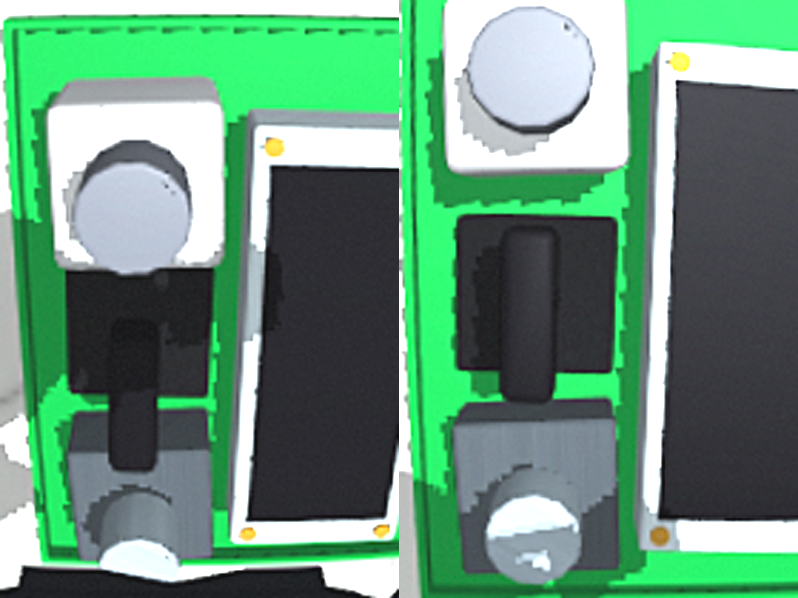

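The crop gives these full-frame pixels:
- **Cap top:** w1 (306.7,205.4), w2 (306.1,61.5).
- **Knob top:** w1 (309.1,332.5), w2 (307.5,227.1).
- **Near end of the bar's top:** w1 (306.7,295.3), w2 (305.3,179.1).
- **Left mould screws:** w1 (356.1,181.6) and (347,317), w2 (358.2,59.4) and (351.2,225.7).

```bash
python3 - <<'E'
from h import *
p1,p2=pose("w1"),pose("w2")
for t in("w1","w2"):
    h=cv2.cvtColor(cv2.imread(f"pics/{t}.png")[:330,335:430],cv2.COLOR_BGR2HSV)
    m=cv2.inRange(h,(12,120,90),(32,255,255)); n,_,st,c=cv2.connectedComponentsWithStats(m)
    print(t,[(round(x+335,1),round(y,1),int(s[4])) for (x,y),s in zip(c[1:],st[1:]) if s[4]>5])
T=dict(cap=((306.7,205.4),(306.1,61.5)),knob=((309.1,332.5),(307.5,227.1)),barend=((306.7,295.3),(305.3,179.1)),
 sTL=((356.1,181.6),(358.2,59.4)),sBL=((347,317),(351.2,225.7)),
 padTL=None)
for k,v in T.items():
    if v: x,e=tri([ray("wrist",v[0],p1),ray("wrist",v[1],p2)]);print(k,x.round(1),np.round(e,1))
# lifter pad corners (w2) at z=16; canister box top corners at 50; weight block base-bottom edge
q=lambda a,b:(260+(a-399)/2.85,38+b/2.85)
for c in((457,217),(615,217),(615,372),(457,370)):print("pad",onz("wrist",q(*c),16,p2).round(1))
for c in((399,398),):pass
E
```

```text
w1 [(np.float64(355.8), np.float64(181.4), 35), (np.float64(412.0), np.float64(182.7), 32), (np.float64(346.7), np.float64(316.8), 20), (np.float64(393.7), np.float64(315.7), 19)]
w2 [(np.float64(358.2), np.float64(59.2), 38), (np.float64(416.9), np.float64(64.2), 34), (np.float64(351.1), np.float64(225.6), 31), (np.float64(404.8), np.float64(226.3), 28)]
cap [520.6 116.9  71.4] [0. 0.]
knob [500.    4.3  74. ] [0.1 0.1]
barend [504.3  36.7  63.3] [0.2 0.2]
sTL [560.2 117.5  33.3] [0. 0.]
sBL [532.5 -17.3  33.7] [0.1 0.1]
pad [490.1  85.3  16. ]
pad [535.9  76.6  16. ]
pad [527.9  30.4  16. ]
pad [480.7  39.7  16. ]
```

```bash
python3 - <<'E'
from h import *
p1,p2=pose("w1"),pose("w2")
S1=[(355.8,181.4),(412,182.7),(393.7,315.7),(346.7,316.8)];S2=[(358.2,59.2),(416.9,64.2),(404.8,226.3),(351.1,225.6)]
A=np.array([tri([ray("wrist",a,p1),ray("wrist",b,p2)])[0] for a,b in zip(S1,S2)]);print(A.round(1).tolist())
B1=np.array([onz("wrist",a,32,p1) for a in S1]);B2=np.array([onz("wrist",a,32,p2) for a in S2])
for B in(A,B1,B2):
    l=B[0]+B[1]-B[2]-B[3];print("mould c",B.mean(0).round(1),"yaw",(np.arctan2(l[1],l[0])-np.pi/2).round(4),np.linalg.norm(l)/2)
for k,z,a,b in(("cap",75,(306.7,205.4),(306.1,61.5)),("knob",66,(309.1,332.5),(307.5,227.1)),("bar",65,(306.7,295.3),(305.3,179.1))):
    print(k,onz("wrist",a,z,p1).round(1),onz("wrist",b,z,p2).round(1))
for t,p in(("w1",p1),("w2",p2)):
    h=cv2.cvtColor(cv2.imread(f"pics/{t}.png"),cv2.COLOR_BGR2HSV)
    m=cv2.inRange(h,(45,120,40),(80,255,255)); m=cv2.morphologyEx(m,cv2.MORPH_CLOSE,np.ones((9,9)))
    c=max(cv2.findContours(m,0,1)[0],key=cv2.contourArea)[:,0]
    W=np.array([onz("wrist",x,12,p)[:2] for x in c if x[1]<300],np.float32);(cx,s,a)=cv2.minAreaRect(W);print(t,np.round(cx,1),np.round(s,1),a)
E
```

```text
[[560.1, 117.6, 33.3], [607.2, 108.0, 32.7], [579.3, -27.4, 32.9], [532.3, -17.3, 33.3]]
mould c [569.7  45.2  33.1] yaw -0.203 138.00319668119784
mould c [569.8  44.6  32. ] yaw -0.2016 138.67315215565017
mould c [570.  45.  32.] yaw -0.2039 138.61503683235134
cap [521. 118.  75.] [520.6 116.3  75. ]
knob [498.2  -2.7  66. ] [499.2   1.1  66. ]
bar [504.4  37.9  65. ] [504.6  37.   65. ]
w1 [558.2  67.8] [170.7 176. ] 79.60624694824219
w2 [555.   49.6] [205.9 176.3] 79.68888092041016
```

```bash
python3 -c "
from h import *
go(520.7,116.8,78,1.391)"
```

```text
now [513.1  14.8 160.6] [ 3.1411e+00 -6.0000e-04  1.3911e+00] clk 3.0 q6 0.2
turn first [ 0.0005 -0.0006  0.0001] then shift m [ 0.1017 -0.0108  0.0826] | shift w/o turn [ 0.1016 -0.0108  0.0827]
```

```bash
python3 -m jog '[[[0,0,0],[0.034,-0.0036,0],0.2],[[0,0,0],[0.034,-0.0036,0],0.2],[[0,0,0],[0.034,-0.0036,0],0.2],[[0,0,0],[0,0,0.03],0.2],[[0,0,0],[0,0,0.02],0.2],[[0,0,0],[0,0,0.01],0.2],[[0,0,0],[0,0,0],0.2],[[0,0,0],[0,0,0],0.2]]' 40
python3 -c "
from h import *
go(520.7,116.8,78,1.391);snap('wrist','w3')"
```

```text
clock: 3.75
eef_pos: [521.1, 116.7, 100.8]
tcp_rot: [3.141, -0.0, 1.392]
contact_force: [0.4, 0.3, 0.1]
opening: 0.599
grasp_force: 0.0
now [521.1 116.7 100.8] [ 3.1412e+00 -2.0000e-04  1.3916e+00] clk 3.8 q6 0.4
turn first [ 0.0004 -0.0002  0.0006] then shift m [ 0.     -0.0004  0.0228] | shift w/o turn [ 0.     -0.0004  0.0228]
```

View pics/w3.png

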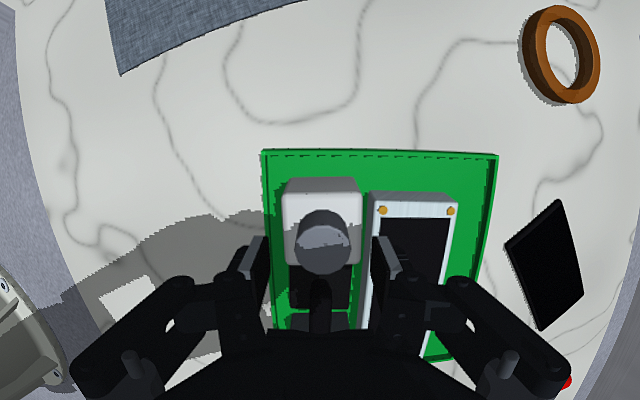

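The jaws straddle the cap: fingertips at columns 267 and 375, cap at (323,240). It's centred, so I'll descend, grip and lift.

```bash
python3 -m jog '[[[0,0,0],[0,0,0.012],0.2],[[0,0,0],[0,0,0.0105],0.2],[[0,0,0],[0,0,0],0.2],[[0,0,0],[0,0,0],-1],[[0,0,0],[0,0,0],-1],[[0,0,0],[0,0,0],-1],[[0,0,0],[0,0,0],-1],[[0,0,0],[0,0,0],-1]]' 40
python3 -m jog '[[[0,0,0],[0,0,-0.01],-1],[[0,0,0],[0,0,-0.03],-1],[[0,0,0],[0,0,-0.04],-1],[[0,0,0],[0,0,-0.03],-1]]'
python3 -c "
from h import *
go(558.6,315.2,188,1.391)"
```

```text
clock: 4.6
eef_pos: [520.8, 116.0, 77.9]
tcp_rot: [3.141, -0.0, 1.391]
contact_force: [0.4, 0.4, -0.8]
opening: 0.335
grasp_force: 39.4
clock: 5.0
eef_pos: [521.1, 116.1, 190.5]
tcp_rot: [3.14, -0.001, 1.391]
contact_force: [1.0, -0.2, -2.0]
opening: 0.334
grasp_force: 39.7
now [521.1 116.1 190.5] [ 3.1403e+00 -5.0000e-04  1.3908e+00] clk 5.0 q6 0.4
turn first [ 0.0013 -0.0005 -0.0002] then shift m [0.2026 0.0013 0.0025] | shift w/o turn [0.2026 0.0013 0.0026]
```

```bash
python3 -m jog '[[[0,0,0],[0.03,0,0],-1],[[0,0,0],[0.045,0,0],-1],[[0,0,0],[0.045,0.001,0],-1],[[0,0,0],[0.045,0,0],-1],[[0,0,0],[0.0375,0,0],-1],[[0,0,0],[0,0,0.04],-1],[[0,0,0],[0,0,0.03],-1],[[0,0,0],[0,0,0.02],-1],[[0,0,0],[0,0,0.01],-1],[[0,0,0],[0,0,0],-1],[[0,0,0],[0,0,0],-1]]'
python3 -c "
from h import *
go(558.6,315.2,77.3,1.391)"
```

```text
clock: 6.1
eef_pos: [558.6, 315.3, 89.0]
tcp_rot: [3.141, -0.001, 1.391]
contact_force: [-0.5, -0.5, -0.8]
opening: 0.336
grasp_force: 39.8
now [558.6 315.3  89. ] [ 3.1406e+00 -8.0000e-04  1.3907e+00] clk 6.1 q6 0.69
turn first [ 0.001  -0.0008 -0.0003] then shift m [-0.0001  0.      0.0117] | shift w/o turn [-0.0001 -0.      0.0117]
```

```bash
python3 -m jog '[[[0,0,0],[0,0,0.007],-1],[[0,0,0],[0,0,0.0045],-1],[[0,0,0],[0,0,0],-1],[[0,0,0],[0,0,0],-1],[[0,0,0],[0,0,0],0.2],[[0,0,0],[0,0,0],0.2],[[0,0,0],[0,0,0],0.2],[[0,0,0],[0,0,0],0.2],[[0,0,0],[0,0,-0.02],0.2],[[0,0,0],[0,0,-0.05],0.2],[[0,0,0],[0,0,-0.04],0.2],[[0,0,0],[0,0,0],0.2]]'
python3 -c "
from h import *
go(508.5,58.6,100,1.391)"
```

```text
clock: 7.3
eef_pos: [561.0, 316.8, 192.6]
tcp_rot: [3.134, -0.006, 1.391]
contact_force: [0.6, -0.4, -0.8]
opening: 0.599
grasp_force: 0.0
now [561.  316.8 192.6] [ 3.1341 -0.0062  1.3908] clk 7.3 q6 0.69
turn first [ 0.0075 -0.0062 -0.0002] then shift m [-0.2634 -0.0055  0.0926] | shift w/o turn [-0.264  -0.0061  0.0909]
```

```bash
python3 -m jog '[[[0,0,0],[-0.03,0,0],0.2],[[0,0,0],[-0.045,0,0],0.2],[[0,0,0],[-0.045,-0.001,0],0.2],[[0,0,0],[-0.045,-0.001,0],0.2],[[0,0,0],[-0.045,-0.001,0],0.2],[[0,0,0],[-0.03,-0.001,0],0.2],[[0,0,0],[-0.023,-0.001,0],0.2],[[0,0,0],[0,0,0.02],0.2],[[0,0,0],[0,0,0],0.2],[[0,0,0],[0,0,0],0.2]]'
python3 -c "
from h import *
go(508.5,58.6,63,1.391);snap('scene','s1')"
```

```text
clock: 8.3
eef_pos: [505.7, 57.3, 166.0]
tcp_rot: [-3.14, 0.0, 1.391]
contact_force: [-0.2, -0.1, -0.3]
opening: 0.603
grasp_force: 0.0
now [505.7  57.3 166. ] [-3.1403e+00  3.0000e-04  1.3908e+00] clk 8.3 q6 0.29
turn first [-0.0013  0.0003 -0.0002] then shift m [0.0018 0.0026 0.103 ] | shift w/o turn [0.0018 0.0027 0.103 ]
```

```bash
python3 -m jog '[[[0,0,0],[0.0018,0.0026,0.03],0.1],[[0,0,0],[0,0,0.03],0.1],[[0,0,0],[0,0,0.02],0.1],[[0,0,0],[0,0,0.013],0.1],[[0,0,0],[0,0,0.0075],0.1],[[0,0,0],[0,0,0],0.1],[[0,0,0],[0,0,0],0.1]]'
python3 -c "
from h import *
go(508.5,58.6,63,1.391);snap('wrist','w4')"
```

```text
clock: 9.05
eef_pos: [509.5, 58.7, 66.5]
tcp_rot: [3.141, -0.0, 1.391]
contact_force: [-0.1, 0.2, 0.1]
opening: 0.554
grasp_force: 0.0
now [509.5  58.7  66.5] [ 3.1406e+00 -3.0000e-04  1.3910e+00] clk 9.1 q6 0.29
turn first [ 0.001  -0.0003  0.    ] then shift m [-0.0003 -0.0009  0.0035] | shift w/o turn [-0.0003 -0.0009  0.0035]
```

View pics/w4.png

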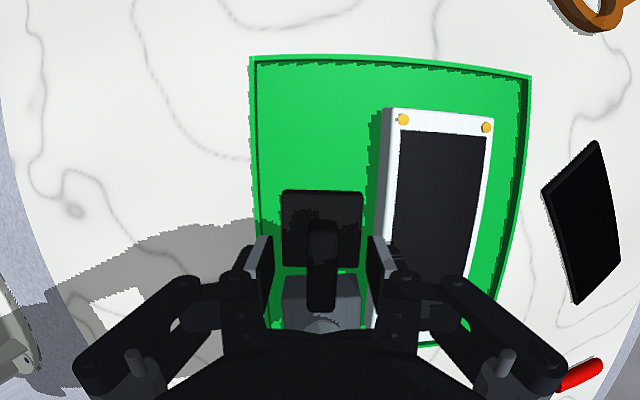

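The bar (columns 307–337) is centred between the pads (270 and 370). Now I'll grip the lifter.

```bash
python3 -m jog '[[[0,0,0],[0,-0.0003,0.0035],0.1],[[0,0,0],[0,0,0],0.1],[[0,0,0],[0,0,0],-1],[[0,0,0],[0,0,0],-1],[[0,0,0],[0,0,0],-1],[[0,0,0],[0,0,0],-1],[[0,0,0],[0,0,0],-1],[[0,0,0],[0,0,0],-1]]' 40
python3 -m jog '[[[0,0,0],[0,0,-0.01],-1],[[0,0,0],[0,0,-0.03],-1],[[0,0,0],[0,0,-0.04],-1],[[0,0,0],[0,0,-0.03],-1],[[0,0,0],[0,0,0],-1]]'
python3 -c "
from h import *
go(487,308,173,1.391)"
```

```text
clock: 9.9
eef_pos: [508.5, 58.6, 62.3]
tcp_rot: [-3.141, 0.0, 1.391]
contact_force: [-0.7, -0.4, -1.0]
opening: 0.156
grasp_force: 44.4
clock: 10.4
eef_pos: [511.2, 58.9, 177.0]
tcp_rot: [3.134, -0.002, 1.391]
contact_force: [0.5, -0.3, -1.4]
opening: 0.155
grasp_force: 44.4
now [511.2  58.9 177. ] [ 3.1343e+00 -2.2000e-03  1.3908e+00] clk 10.4 q6 0.29
turn first [ 0.0073 -0.0022 -0.0002] then shift m [ 0.2408 -0.0683  0.004 ] | shift w/o turn [ 0.2408 -0.0684  0.004 ]
```

```bash
python3 -m jog '[[[0,0,0],[0.03,-0.008,0],-1],[[0,0,0],[0.04,-0.011,0],-1],[[0,0,0],[0.045,-0.013,0],-1],[[0,0,0],[0.045,-0.013,0],-1],[[0,0,0],[0.045,-0.013,0],-1],[[0,0,0],[0.0358,-0.0103,0],-1],[[0,0,0],[0,0,0.04],-1],[[0,0,0],[0,0,0.03],-1],[[0,0,0],[0,0,0.02],-1],[[0,0,0],[0,0,0.01],-1],[[0,0,0],[0,0,0],-1],[[0,0,0],[0,0,0],-1]]'
python3 -c "
from h import *
go(487,308,62,1.391)"
```

```text
clock: 11.6
eef_pos: [484.9, 307.8, 72.8]
tcp_rot: [3.141, -0.0, 1.391]
contact_force: [-0.3, 0.4, -2.7]
opening: 0.155
grasp_force: 44.3
now [484.9 307.8  72.8] [ 3.1412e+00 -4.0000e-04  1.3906e+00] clk 11.6 q6 0.74
turn first [ 0.0004 -0.0004 -0.0004] then shift m [0.0006 0.0021 0.0108] | shift w/o turn [0.0006 0.0021 0.0108]
```

```bash
python3 -m jog '[[[0,0,0],[0,0,0.007],-1],[[0,0,0],[0,0,0.0038],-1],[[0,0,0],[0,0,0],-1],[[0,0,0],[0,0,0],-1],[[0,0,0],[0,0,0],0.1],[[0,0,0],[0,0,0],0.1],[[0,0,0],[0,0,0],0.1],[[0,0,0],[0,0,0],0.1],[[0,0,0],[0,0,-0.02],0.1],[[0,0,0],[0,0,-0.04],0.1],[[0,0,0],[0,0,-0.04],0.1],[[0,0,0],[0,0,0],0.1]]'
python3 -c "
from h import *
go(499,0.2,120,1.391)"
```

```text
clock: 12.8
eef_pos: [487.2, 309.4, 166.7]
tcp_rot: [3.135, -0.006, 1.391]
contact_force: [1.0, -0.6, 0.3]
opening: 0.552
grasp_force: 0.0
now [487.2 309.4 166.7] [ 3.1353 -0.0058  1.3908] clk 12.8 q6 0.74
turn first [ 0.0063 -0.0058 -0.0002] then shift m [-0.3021  0.0669  0.0467] | shift w/o turn [-0.3024  0.0667  0.0454]
```

```bash
python3 -m jog '[[[0,0,0],[-0.03,0.007,0],0.1],[[0,0,0],[-0.045,0.0103,0],0.1],[[0,0,0],[-0.045,0.0103,0],0.1],[[0,0,0],[-0.045,0.0103,0],0.1],[[0,0,0],[-0.045,0.0103,0],0.1],[[0,0,0],[-0.045,0.0103,0],0.1],[[0,0,0],[-0.045,0.0103,0],0.1],[[0,0,0],[0,0,0.04],0.1],[[0,0,0],[0,0,0.025],0.1],[[0,0,0],[0,0,0.01],0.1],[[0,0,0],[0,0,0],0.1],[[0,0,0],[0,0,0],0.1]]'
python3 -c "
from h import *
go(499,0.2,63,1.391);snap('wrist','w5')"
```

```text
clock: 14.0
eef_pos: [498.9, 0.6, 87.0]
tcp_rot: [3.141, -0.0, 1.391]
contact_force: [0.1, 0.5, 0.2]
opening: 0.548
grasp_force: 0.0
now [498.9   0.6  87. ] [ 3.1412e+00 -1.0000e-04  1.3914e+00] clk 14.0 q6 0.18
turn first [ 0.0004 -0.0001  0.0004] then shift m [-0.0004  0.0002  0.024 ] | shift w/o turn [-0.0004  0.0002  0.024 ]
```

View pics/w5.png

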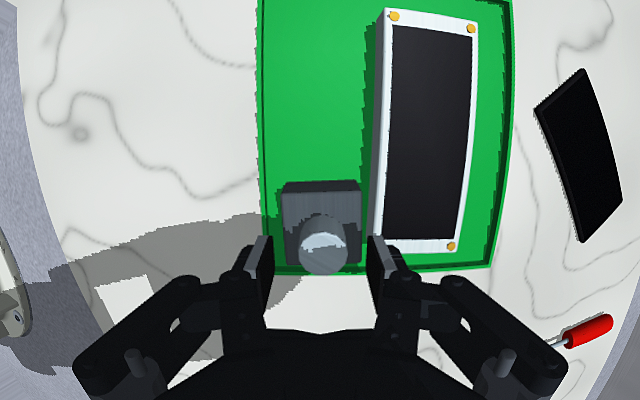

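The knob (323,245) sits between the pads (272 and 368). Now I'll grip the weight.

```bash
python3 -m jog '[[[0,0,0],[0,0.0004,0.014],0.1],[[0,0,0],[0,0,0.0097],0.1],[[0,0,0],[0,0,0],0.1],[[0,0,0],[0,0,0],0.1],[[0,0,0],[0,0,0],-1],[[0,0,0],[0,0,0],-1],[[0,0,0],[0,0,0],-1],[[0,0,0],[0,0,0],-1],[[0,0,0],[0,0,0],-1],[[0,0,0],[0,0,0],-1]]' 70
python3 -m jog '[[[0,0,0],[0,0,-0.01],-1],[[0,0,0],[0,0,-0.03],-1],[[0,0,0],[0,0,-0.04],-1],[[0,0,0],[0,0,-0.03],-1],[[0,0,0],[0,0,0],-1],[[0,0,0],[0,0,0],-1]]'
python3 -c "
from h import *
go(415.4,300.8,173,1.391)"
```

```text
clock: 15.05
eef_pos: [499.6, 0.2, 63.5]
tcp_rot: [3.14, -0.0, 1.391]
contact_force: [-0.2, 0.3, 6.0]
opening: 0.282
grasp_force: 68.4
clock: 15.65
eef_pos: [498.4, 0.2, 172.9]
tcp_rot: [3.141, -0.0, 1.391]
contact_force: [-0.5, -0.4, -5.4]
opening: 0.284
grasp_force: 70.0
now [4.984e+02 2.000e-01 1.729e+02] [ 3.1412e+00 -1.0000e-04  1.3908e+00] clk 15.7 q6 0.18
turn first [ 0.0004 -0.0001 -0.0002] then shift m [ 2.809e-01 -1.354e-01 -1.000e-04] | shift w/o turn [ 2.809e-01 -1.355e-01 -2.000e-04]
```

```bash
python3 -m jog '[[[0,0,0],[0.025,-0.012,0],-1],[[0,0,0],[0.04,-0.0193,0],-1],[[0,0,0],[0.04,-0.0193,0],-1],[[0,0,0],[0.04,-0.0193,0],-1],[[0,0,0],[0.04,-0.0193,0],-1],[[0,0,0],[0.04,-0.0193,0],-1],[[0,0,0],[0.035,-0.0169,0],-1],[[0,0,0],[0.0209,-0.01,0],-1],[[0,0,0],[0,0,0.04],-1],[[0,0,0],[0,0,0.04],-1],[[0,0,0],[0,0,0.02],-1],[[0,0,0],[0,0,0],-1]]'
python3 -m jog '[[[0,0,0],[0,0,0],-1]]'
python3 -c "
from h import *
go(415.4,300.8,62.8,1.391)"
```

```text
clock: 16.85
eef_pos: [412.5, 298.5, 68.3]
tcp_rot: [-3.135, 0.007, 1.391]
contact_force: [-1.1, -0.1, -3.9]
opening: 0.28
grasp_force: 69.6
clock: 16.95
eef_pos: [415.1, 300.1, 71.7]
tcp_rot: [-3.139, 0.002, 1.391]
contact_force: [0.3, 0.8, -5.1]
opening: 0.283
grasp_force: 69.6
now [415.1 300.1  71.7] [-3.1394e+00  2.2000e-03  1.3908e+00] clk 16.9 q6 0.8
turn first [-0.0021  0.0022 -0.0002] then shift m [0.0007 0.0002 0.0089] | shift w/o turn [0.0007 0.0002 0.0089]
```

```bash
python3 -m jog '[[[0,0,0],[0,0,0.006],-1],[[0,0,0],[0,0,0.003],-1],[[0,0,0],[0,0,0],-1],[[0,0,0],[0,0,0],-1]]'
python3 -m jog '[[[0,0,0],[0,0,0],0.1],[[0,0,0],[0,0,0],0.1],[[0,0,0],[0,0,0],0.1],[[0,0,0],[0,0,0],0.1],[[0,0,0],[0,0,-0.02],0.1],[[0,0,0],[0,0,-0.04],0.1],[[0,0,0],[0,0,-0.04],0.3],[[0,0,0],[0,0,-0.02],1],[[0,0,0],[0,0,0],1],[[0,0,0],[0,0,0],1]]'
python3 -c "
from h import *
go(570,45,130,1.3675);snap('top','t2')"
```

```text
clock: 17.35
eef_pos: [416.1, 300.9, 64.2]
tcp_rot: [3.141, -0.001, 1.391]
contact_force: [0.2, 0.3, -4.5]
opening: 0.282
grasp_force: 69.7
clock: 18.35
eef_pos: [415.9, 300.7, 183.8]
tcp_rot: [3.141, -0.001, 1.391]
contact_force: [0.6, 0.1, 0.1]
opening: 1.002
grasp_force: 0.0
now [415.9 300.7 183.8] [ 3.1411e+00 -5.0000e-04  1.3908e+00] clk 18.4 q6 0.8
turn first [ 0.0005 -0.0005  0.0233] then shift m [-0.2193  0.2026  0.0538] | shift w/o turn [-0.224   0.1974  0.0538]
```

```bash
python3 -m jog '[[[0,0,0.0233],[0,0,0],1],[[0,0,0],[-0.025,0.023,0],1],[[0,0,0],[-0.032,0.03,0],1],[[0,0,0],[-0.032,0.03,0],1],[[0,0,0],[-0.032,0.03,0],1],[[0,0,0],[-0.032,0.03,0],1],[[0,0,0],[-0.032,0.03,0],1],[[0,0,0],[-0.0343,0.0296,0],1],[[0,0,0],[0,0,0.04],1],[[0,0,0],[0,0,0.04],1],[[0,0,0],[0,0,0],1],[[0,0,0],[0,0,0],1]]' 60
python3 -c "
from h import *
go(570,45,40,1.3678);snap('wrist','w6')"
```

```text
clock: 19.6
eef_pos: [569.2, 45.1, 102.9]
tcp_rot: [-3.138, 0.001, 1.367]
contact_force: [0.7, -0.3, 0.0]
opening: 1.001
grasp_force: 0.0
now [569.2  45.1 102.9] [-3.1384e+00  9.0000e-04  1.3670e+00] clk 19.6 q6 0.28
turn first [-0.0032  0.0009 -0.0008] then shift m [0.0001 0.0008 0.0629] | shift w/o turn [0.0001 0.001  0.0629]
```

View pics/w6.png

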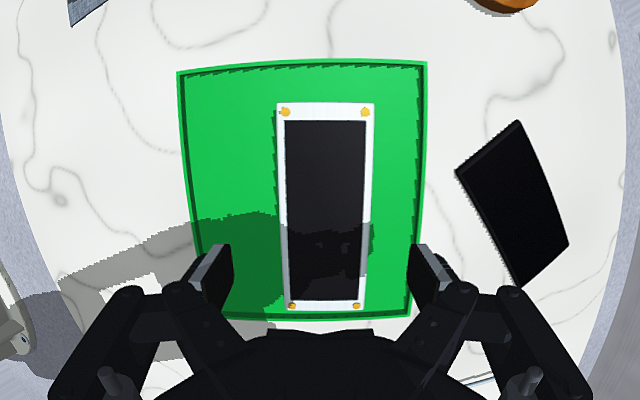

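View pics/t2.png

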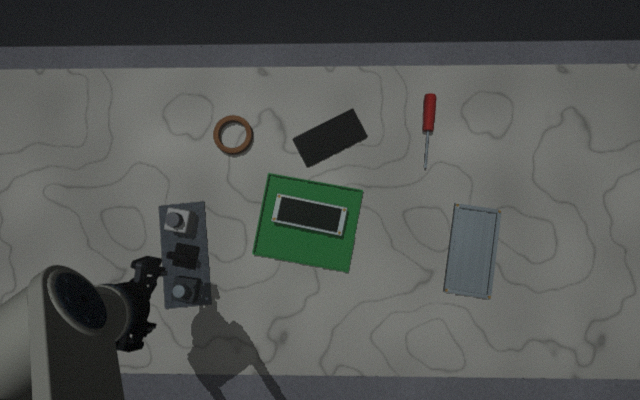

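All three stand on the mat (canister (177,220), lifter (185,255), weight (185,290)). The mould (columns 278–375) is straight and centred between the open jaws. I'll grip it high enough that the fingertips clear the bed rim.

```bash
python3 -m jog '[[[0,0,0],[0,0.0006,0.03],1],[[0,0,0],[0,0,0.02],1],[[0,0,0],[0,0,0.011],1],[[0,0,0],[0,0,0.006],1],[[0,0,0],[0,0,0],1],[[0,0,0],[0,0,0],1]]' 80
python3 -m jog '[[[0,0,0],[0,0,0],-1],[[0,0,0],[0,0,0],-1],[[0,0,0],[0,0,0],-1],[[0,0,0],[0,0,0],-1],[[0,0,0],[0,0,0],-1],[[0,0,0],[0,0,0],-1]]'
python3 -m jog '[[[0,0,0],[0,0,-0.01],-1],[[0,0,0],[0,0,-0.02],-1],[[0,0,0],[0,0,-0.03],-1],[[0,0,0],[0,0,-0.03],-1],[[0,0,0],[0,0,-0.02],-1],[[0,0,0],[0,0,0],-1],[[0,0,0],[0,0,0],-1]]'
python3 -c "
from h import *
s=r.sense();print(s['wrist_torque'])
go(497,-296,147,-0.145)"
```

```text
clock: 20.25
eef_pos: [571.4, 45.1, 37.8]
tcp_rot: [3.14, -0.0, 1.368]
contact_force: [0.8, 0.6, 0.4]
opening: 1.0
grasp_force: 0.0
clock: 20.85
eef_pos: [571.3, 45.0, 38.1]
tcp_rot: [3.14, -0.0, 1.367]
contact_force: [-2.1, 0.1, 10.9]
opening: 0.683
grasp_force: 86.3
clock: 21.55
eef_pos: [570.3, 44.9, 146.5]
tcp_rot: [-3.142, 0.0, 1.368]
contact_force: [-0.3, -0.6, -4.6]
opening: 0.676
grasp_force: 88.4
[-4.70386132e-03  2.46548516e-02 -2.59971526e-05]
now [570.3  44.9 146.5] [-3.1415  0.      1.3675] clk 21.6 q6 0.28
turn first [-0.0000e+00  1.0000e-04  1.5125e+00] then shift m [-0.0232  0.3479 -0.0005] | shift w/o turn [-0.3487 -0.0029 -0.0004]
```

```bash
python3 -m jog '[[[0,0,0.1375],[0,0,0],-1],[[0,0,0.1375],[0,0,0],-1],[[0,0,0.1375],[0,0,0],-1],[[0,0,0.1375],[0,0,0],-1],[[0,0,0.1375],[0,0,0],-1],[[0,0,0.1375],[0,0,0],-1],[[0,0,0.1375],[0,0,0],-1],[[0,0,0.1375],[0,0,0],-1],[[0,0,0.1375],[0,0,0],-1],[[0,0,0.1375],[0,0,0],-1],[[0,0,0.1375],[0,0,0],-1],[[0,0,0],[0,0,0],-1]]'
python3 -c "
from h import *
go(430,-140,190,-0.145)"
```

```text
clock: 22.75
eef_pos: [569.4, 44.9, 144.9]
tcp_rot: [3.141, 0.003, -0.147]
contact_force: [0.5, -1.2, -5.3]
opening: 0.681
grasp_force: 88.2
now [569.4  44.9 144.9] [ 3.1408  0.0033 -0.1471] clk 22.8 q6 1.79
turn first [ 0.0007  0.0033 -0.0021] then shift m [-0.1112  0.2031 -0.0451] | shift w/o turn [-0.1109  0.2033 -0.0446]
```

```bash
python3 -m jog '[[[0,0,0],[-0.015,0.025,-0.009],-1],[[0,0,0],[-0.02,0.036,-0.009],-1],[[0,0,0],[-0.02,0.036,-0.009],-1],[[0,0,0],[-0.02,0.036,-0.009],-1],[[0,0,0],[-0.02,0.036,-0.009],-1],[[0,0,0],[-0.016,0.034,0],-1],[[0,0,0],[0,0,0],-1],[[0,0,0],[0,0,0],-1],[[0,0,0],[0,0,0],-1]]'
python3 -c "
from h import *
snap('wrist','b1')"
python3 -m jog '[[[0,0,0],[0.03,0,0],-1],[[0,0,0],[0.03,0,0],-1],[[0,0,0],[0,0,0],-1],[[0,0,0],[0,0,0],-1],[[0,0,0],[0,0,0],-1]]'
python3 -c "
from h import *
snap('wrist','b2')
a,b=[cv2.imread(f'pics/b{i}.png')[0:300,240:640] for i in(1,2)]
cv2.imwrite('pics/b12.png',np.hstack([a,b]))"
```

```text
clock: 23.65
eef_pos: [431.7, -139.4, 191.3]
tcp_rot: [-3.141, 0.0, -0.143]
contact_force: [0.3, -0.1, -5.2]
opening: 0.679
grasp_force: 88.7
clock: 24.2
eef_pos: [490.1, -147.7, 191.1]
tcp_rot: [-3.141, 0.002, -0.143]
contact_force: [-0.4, -0.5, -4.8]
opening: 0.682
grasp_force: 88.7
```

View pics/b12.png

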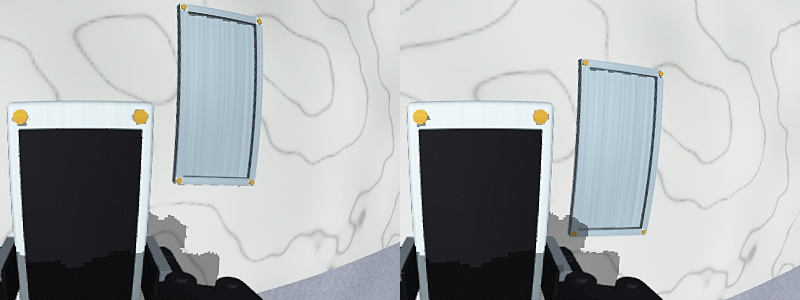

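The bed, with gold screws at its corners, is fully visible: in b1 about (424,6), (499,20), (419,181), (491,183), and in b2 about (425,62), (500,73), (414,234), (484,232). The mould's upper screws show at (260,117) and (380,117).

```bash
python3 - <<'E'
from h import *
D={}
for t in("b1","b2"):
    h=cv2.cvtColor(cv2.imread(f"pics/{t}.png")[:260],cv2.COLOR_BGR2HSV)
    m=cv2.inRange(h,(12,110,60),(32,255,255)); n,_,st,c=cv2.connectedComponentsWithStats(m)
    D[t]=[(round(float(x),1),round(float(y),1),int(s[4])) for (x,y),s in zip(c[1:],st[1:]) if s[4]>4];print(t,D[t])
def order(L):
    L=sorted([p[:2] for p in L if p[0]>400],key=lambda p:p[1]); return sorted(L[:2])+sorted(L[2:],reverse=True)
a,b=order(D["b1"]),order(D["b2"]);p1,p2=pose("b1"),pose("b2")
for x in(np.array([tri([ray("wrist",i,p1),ray("wrist",j,p2)])[0] for i,j in zip(a,b)]),np.array([onz("wrist",i,12,p1) for i in a]),np.array([onz("wrist",i,12,p2) for i in b])):
    l=x[0]+x[1]-x[2]-x[3];print(x.mean(0).round(1),"yaw",np.arctan2(l[1],l[0]).round(4),(np.linalg.norm(l)/2).round(1),x[:,2].round(1))
# mould in hand: tool-frame position of the two visible screws, depth solved from their spacing (~48 mm)
for t in D:
    s=sorted(p for p in D[t] if p[0]<400)
    Rr=[ray("wrist",p[:2],([0,0,0],[0,0,0])) for p in s]
    for z in(0,5,10):
        q=[o+d*(z-o[2])/d[2] for o,d in Rr];print(t,z,[v.round(1) for v in q],np.linalg.norm(q[1]-q[0]).round(1))
E
```

```text
b1 [(22.7, 12.2, 528), (46.0, 9.9, 95), (423.7, 6.4, 23), (499.1, 20.9, 18), (259.7, 116.5, 160), (380.1, 116.5, 163), (418.9, 180.3, 24), (491.5, 182.0, 16)]
b2 [(29.4, 40.6, 1080), (425.0, 62.3, 24), (500.4, 73.1, 19), (259.8, 116.5, 161), (380.2, 116.5, 161), (483.5, 231.5, 14), (413.6, 233.7, 19)]
[ 496.3 -294.3   13.9] yaw -0.1528 177.4 [14.  13.3 13.7 14.7]
[ 496.2 -295.4   12. ] yaw -0.1511 178.5 [12. 12. 12. 12.]
[ 495.8 -295.    12. ] yaw -0.1517 178.6 [12. 12. 12. 12.]
b1 0 [array([ 141., -167.,    0.]), array([ 134.8, -143.2,    0. ]), array([ 65.9, -24. ,   0. ]), array([65.9, 21.9,  0. ])] 24.6
b1 5 [array([ 144., -174.,    5.]), array([ 137.5, -149.3,    5. ]), array([ 65.8, -25. ,   5. ]), array([65.8, 22.9,  5. ])] 25.6
b1 10 [array([ 147. , -181.1,   10. ]), array([ 140.3, -155.3,   10. ]), array([ 65.6, -26. ,  10. ]), array([65.6, 23.9, 10. ])] 26.6
b2 0 [array([ 121. , -156.9,    0. ]), array([ 65.9, -24. ,   0. ]), array([65.9, 22. ,  0. ])] 143.9
b2 5 [array([ 123.1, -163.5,    5. ]), array([ 65.8, -25. ,   5. ]), array([65.8, 23. ,  5. ])] 150.0
b2 10 [array([ 125.3, -170.1,   10. ]), array([ 65.6, -25.9,  10. ]), array([65.6, 23.9, 10. ])] 156.1
```

```bash
python3 -c "
from h import *
go(499,-296.5,70,-0.1515)"
```

```text
now [ 490.1 -147.9  191.3] [-3.1414e+00  1.5000e-03 -1.4390e-01] clk 24.2 q6 1.42
turn first [-0.0002  0.0015  0.0076] then shift m [0.0313 0.1456 0.1213] | shift w/o turn [0.0303 0.1459 0.1213]
```

```bash
python3 -m jog '[[[0,0,0.0076],[0,0,0],-1],[[0,0,0],[0.007,0.03,0],-1],[[0,0,0],[0.008,0.04,0],-1],[[0,0,0],[0.008,0.04,0],-1],[[0,0,0],[0.0083,0.0356,0],-1],[[0,0,0],[0,0,0.04],-1],[[0,0,0],[0,0,0.04],-1],[[0,0,0],[0,0,0.03],-1],[[0,0,0],[0,0,0.011],-1],[[0,0,0],[0,0,0],-1],[[0,0,0],[0,0,0],-1]]'
python3 -c "
from h import *
go(499,-296.5,40.4,-0.1515);snap('wrist','b3')"
```

```text
clock: 25.35
eef_pos: [500.5, -297.6, 72.1]
tcp_rot: [3.141, -0.002, -0.153]
contact_force: [1.1, 0.3, -4.3]
opening: 0.68
grasp_force: 88.8
now [ 500.5 -297.6   72.1] [ 3.141e+00 -1.500e-03 -1.526e-01] clk 25.4 q6 1.18
turn first [ 0.0006 -0.0015 -0.0011] then shift m [-0.0016 -0.0009  0.0317] | shift w/o turn [-0.0017 -0.0009  0.0317]
```

View pics/b3.png

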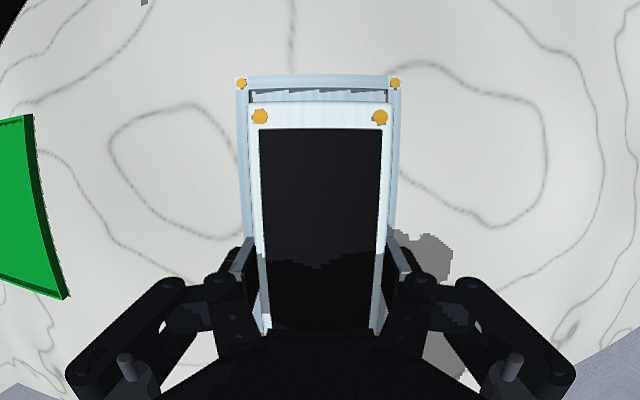

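The mould screws (260 and 380) are centred over the bed screws (241 and 395). I'll lower it and release.

```bash
python3 -m jog '[[[0,0,0],[-0.001,-0.0005,0.012],-1],[[0,0,0],[0,0,0.01],-1],[[0,0,0],[0,0,0.006],-1],[[0,0,0],[0,0,0.003],-1],[[0,0,0],[0,0,0],-1],[[0,0,0],[0,0,0],-1],[[0,0,0],[0,0,0],-1]]'
python3 -c "
from h import *
go(499,-296.5,40,-0.1515);print(r.sense()['contact_force'])"
```

```text
clock: 26.1
eef_pos: [498.2, -296.2, 40.2]
tcp_rot: [-3.141, 0.001, -0.153]
contact_force: [-5.2, 2.4, 6.6]
opening: 0.677
grasp_force: 90.3
now [ 498.2 -296.2   40.2] [-3.1411e+00  1.3000e-03 -1.5250e-01] clk 26.1 q6 1.18
turn first [-0.0005  0.0013 -0.001 ] then shift m [0.0008 0.0002 0.0002] | shift w/o turn [0.0008 0.0002 0.0002]
[-5.22510252  2.35452906  6.62868651]
```

```bash
python3 -m jog '[[[0,0,0],[0,0,0],0.9],[[0,0,0],[0,0,0],0.9],[[0,0,0],[0,0,0],0.9],[[0,0,0],[0,0,0],0.9],[[0,0,0],[0,0,-0.015],0.9],[[0,0,0],[0,0,-0.03],0.9],[[0,0,0],[0,0,-0.04],0.9],[[0,0,0],[0,0,-0.04],0.9],[[0,0,0],[0,0,-0.035],0.9],[[0,0,0],[0,0,0],0.9],[[0,0,0],[0,0,0],0.9]]'
python3 - <<'E'
from h import *
im=snap('wrist','b4'); p=pose('b4')
h=cv2.cvtColor(im,cv2.COLOR_BGR2HSV); m=cv2.inRange(h,(12,110,60),(32,255,255)); n,_,st,c=cv2.connectedComponentsWithStats(m)
print([(round(float(x)),round(float(y)),int(s[4])) for (x,y),s in zip(c[1:],st[1:]) if s[4]>8])
for (x,y),s in zip(c[1:],st[1:]):
    if s[4]>8 and 180<x<460: print((round(float(x)),round(float(y))),"z34",onz("wrist",(x,y),34,p)[:2].round(1),"z12",onz("wrist",(x,y),12,p)[:2].round(1))
E
```

```text
clock: 27.2
eef_pos: [499.2, -296.8, 201.5]
tcp_rot: [3.141, -0.003, -0.153]
contact_force: [0.0, -0.5, -1.6]
opening: 0.949
grasp_force: 0.0
[(274, 91, 26), (364, 91, 27), (293, 112, 28), (345, 112, 27), (296, 250, 21), (342, 250, 20), (280, 257, 16), (358, 257, 17)]
(274, 91) z34 [ 588.8 -267.6] z12 [ 590.4 -264.6]
(364, 91) z34 [ 576.5 -348.3] z12 [ 577.2 -351.5]
(293, 112) z34 [ 566.6 -281.3] z12 [ 566.5 -279.4]
(345, 112) z34 [ 559.5 -328.9] z12 [ 558.8 -330.7]
(296, 250) z34 [ 430.4 -260.4] z12 [ 419.8 -256.8]
(342, 250) z34 [ 422.9 -307.8] z12 [ 411.7 -307.9]
(280, 257) z34 [ 425.2 -242.5] z12 [ 414.3 -237.6]
(358, 257) z34 [ 412.9 -323.4] z12 [ 401.  -324.7]
```

View pics/b4.png

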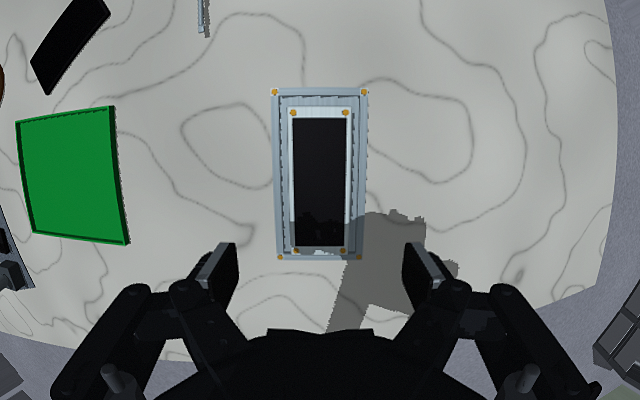

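The mould lies centred and flat in the bed: mould centre (495,-295) against bed centre (496,-295). Now I'll go back for the three items, weight first.

```bash
python3 -m jog '[[[0,0,-0.1404],[0,0,0],0.2],[[0,0,-0.1404],[0,0,0],0.2],[[0,0,-0.1404],[0,0,0],0.2],[[0,0,-0.1404],[0,0,0],0.2],[[0,0,-0.1404],[0,0,0],0.2],[[0,0,-0.1404],[0,0,0],0.2],[[0,0,-0.1404],[0,0,0],0.2],[[0,0,-0.1404],[0,0,0],0.2],[[0,0,-0.1404],[0,0,0],0.2],[[0,0,-0.1404],[0,0,0],0.2],[[0,0,-0.1404],[0,0,0],0.2],[[0,0,0],[0,0,0],0.2]]'
python3 -c "
from h import *
go(415.6,300.6,165,1.391)"
```

```text
clock: 28.45
eef_pos: [497.9, -296.1, 198.3]
tcp_rot: [-3.139, -0.001, 1.394]
contact_force: [-0.2, -0.3, -0.6]
opening: 0.6
grasp_force: 0.0
now [ 497.9 -296.1  198.3] [-3.1389e+00 -1.0000e-03  1.3939e+00] clk 28.4 q6 -0.36
turn first [-0.0027 -0.001   0.0029] then shift m [ 0.5723 -0.1877  0.0333] | shift w/o turn [ 0.5728 -0.186   0.0344]
```

```bash
python3 -m jog '[[[0,0,0.0029],[0,0,0],0.2],[[0,0,0],[0.0445,-0.0145,0.0025],0.2],[[0,0,0],[0.0445,-0.0145,0.0025],0.2],[[0,0,0],[0.0445,-0.0145,0.0025],0.2],[[0,0,0],[0.0445,-0.0145,0.0025],0.2],[[0,0,0],[0.0445,-0.0145,0.0025],0.2],[[0,0,0],[0.0445,-0.0145,0.0025],0.2],[[0,0,0],[0.0445,-0.0145,0.0025],0.2],[[0,0,0],[0.0445,-0.0145,0.0025],0.2],[[0,0,0],[0.0445,-0.0145,0.0025],0.2],[[0,0,0],[0.0445,-0.0145,0.0025],0.2],[[0,0,0],[0.0445,-0.0145,0.0025],0.2]]'
python3 -m jog '[[[0,0,0],[0.0445,-0.0145,0.0025],0.2],[[0,0,0],[0.0383,-0.0137,0.003],0.2],[[0,0,0],[0,0,0],0.2],[[0,0,0],[0,0,0],0.2],[[0,0,0],[0,0,0],0.2]]'
python3 - <<'E'
from h import *
go(415.6,300.6,90,1.391); im=snap('wrist','m1'); p=pose('m1')
# predicted knob-top pixel for the expected weight pose, and round blobs seen there
c=r.camera_params("wrist");H=np.linalg.inv(c["hand_eye"]);B=R.from_euler("xyz",p[1]).as_matrix()
for n,P in(("wt",(415.6,300.6,65)),("lift",(486,308,64)),("can",(558.6,315.3,74))):
    v=H[:3,:3]@(B.T@(np.array(P)-p[0]))+H[:3,3];t=np.arccos(v[2]/np.linalg.norm(v));u=v[:2]/np.linalg.norm(v[:2])*t*c["fx"];print(n,(u+[c["cx"],c["cy"]]).round(1))
E
```

```text
clock: 29.65
eef_pos: [429.7, 215.5, 172.0]
tcp_rot: [-3.141, 0.0, 1.385]
contact_force: [-0.0, -0.2, 0.5]
opening: 0.603
grasp_force: 0.0
clock: 30.15
eef_pos: [417.4, 299.3, 166.5]
tcp_rot: [-3.141, 0.001, 1.387]
contact_force: [0.0, -1.2, -0.0]
opening: 0.598
grasp_force: 0.0
now [417.4 299.3 166.5] [-3.141e+00  1.000e-03  1.387e+00] clk 30.1 q6 0.8
turn first [-0.0006  0.001  -0.004 ] then shift m [ 0.001  -0.002   0.0765] | shift w/o turn [ 0.0011 -0.002   0.0765]
wt [319.7 203.3]
lift [410.  177.1]
can [498.6 155.9]
```

```bash
python3 -m jog '[[[0,0,-0.004],[0,0,0],0.2],[[0,0,0],[0.001,-0.002,0.04],0.2],[[0,0,0],[0,0,0.03],0.2],[[0,0,0],[0,0,0.0065],0.2],[[0,0,0],[0,0,0],0.2],[[0,0,0],[0,0,0],0.2],[[0,0,0],[0,0,0],0.2]]' 70
python3 -c "
from h import *
go(415.6,300.6,64,1.391)"
```

```text
clock: 30.9
eef_pos: [416.9, 302.1, 91.7]
tcp_rot: [3.14, -0.002, 1.393]
contact_force: [0.4, 0.9, 0.3]
opening: 0.598
grasp_force: 0.0
now [416.9 302.1  91.7] [ 3.1399e+00 -1.8000e-03  1.3925e+00] clk 30.9 q6 0.8
turn first [ 0.0017 -0.0018  0.0015] then shift m [-0.0017 -0.001   0.0277] | shift w/o turn [-0.0017 -0.001   0.0277]
```

```bash
python3 -m jog '[[[0,0,0.001],[-0.001,-0.0006,0.015],0.2],[[0,0,0],[0,0,0.0117],0.2],[[0,0,0],[0,0,0],0.2],[[0,0,0],[0,0,0],0.2],[[0,0,0],[0,0,0],0.2]]' 70
python3 -m jog '[[[0,0,0],[0,0,0],-1],[[0,0,0],[0,0,0],-1],[[0,0,0],[0,0,0],-1],[[0,0,0],[0,0,0],-1],[[0,0,0],[0,0,0],-1],[[0,0,0],[0,0,0],-1]]'
python3 -m jog '[[[0,0,0],[0,0,-0.01],-1],[[0,0,0],[0,0,-0.03],-1],[[0,0,0],[0,0,-0.04],-1],[[0,0,0],[0,0,-0.03],-1],[[0,0,0],[0,0,0],-1],[[0,0,0],[0,0,0],-1],[[0,0,0],[0,0,0],-1]]'
python3 -c "
from h import *
go(499.2,0.3,175,1.391)"
```

```text
clock: 31.4
eef_pos: [415.4, 300.9, 64.1]
tcp_rot: [3.141, -0.0, 1.392]
contact_force: [0.3, 1.2, 0.3]
opening: 0.598
grasp_force: 0.0
clock: 32.0
eef_pos: [415.6, 300.9, 64.1]
tcp_rot: [3.141, -0.001, 1.392]
contact_force: [0.7, -0.8, 6.0]
opening: 0.28
grasp_force: 68.4
clock: 32.7
eef_pos: [414.0, 299.9, 172.1]
tcp_rot: [-3.139, 0.002, 1.392]
contact_force: [-0.6, -0.9, -4.7]
opening: 0.278
grasp_force: 70.0
now [414.  299.9 172.1] [-3.1395e+00  2.1000e-03  1.3919e+00] clk 32.7 q6 0.8
turn first [-0.0021  0.0021  0.0009] then shift m [-0.2795  0.1374 -0.0029] | shift w/o turn [-0.2797  0.1372 -0.0026]
```

```bash
python3 -m jog '[[[0,0,0],[-0.025,0.012,0],-1],[[0,0,0],[-0.04,0.0194,0],-1],[[0,0,0],[-0.04,0.0194,0],-1],[[0,0,0],[-0.04,0.0194,0],-1],[[0,0,0],[-0.04,0.0194,0],-1],[[0,0,0],[-0.04,0.0194,0],-1],[[0,0,0],[-0.035,0.0171,0],-1],[[0,0,0],[-0.0207,0.01,0],-1],[[0,0,0],[0,0,0.04],-1],[[0,0,0],[0,0,0.035],-1],[[0,0,0],[0,0,0.015],-1],[[0,0,0],[0,0,0],-1]]'
python3 -m jog '[[[0,0,0],[0,0,0],-1],[[0,0,0],[0,0,0],-1]]'
python3 -c "
from h import *
go(499.2,0.3,65,1.391)"
```

```text
clock: 33.9
eef_pos: [495.9, 0.1, 79.9]
tcp_rot: [-3.134, 0.001, 1.392]
contact_force: [-0.1, 1.0, -3.7]
opening: 0.277
grasp_force: 69.7
clock: 34.1
eef_pos: [499.6, 0.4, 84.1]
tcp_rot: [3.141, -0.0, 1.392]
contact_force: [1.0, -0.8, -4.4]
opening: 0.278
grasp_force: 69.7
now [4.996e+02 4.000e-01 8.410e+01] [ 3.1407e+00 -2.0000e-04  1.3921e+00] clk 34.1 q6 0.18
turn first [ 0.0008 -0.0002  0.0011] then shift m [-0.0001 -0.0004  0.0191] | shift w/o turn [-0.0001 -0.0004  0.0191]
```

```bash
python3 -m jog '[[[0,0,0],[0,-0.0002,0.01],-1],[[0,0,0],[0,0,0.006],-1],[[0,0,0],[0,0,0.003],-1],[[0,0,0],[0,0,0],-1],[[0,0,0],[0,0,0],-1],[[0,0,0],[0,0,0],-1]]'
python3 -m jog '[[[0,0,0],[0,0,0],0.1],[[0,0,0],[0,0,0],0.1],[[0,0,0],[0,0,0],0.1],[[0,0,0],[0,0,0],0.1],[[0,0,0],[0,0,-0.02],0.1],[[0,0,0],[0,0,-0.04],0.1],[[0,0,0],[0,0,-0.04],0.1],[[0,0,0],[0,0,0],0.1],[[0,0,0],[0,0,0],0.1],[[0,0,0],[0,0,0],0.1]]'
python3 -c "
from h import *
go(486.2,308.1,165,1.391)"
```

```text
clock: 34.7
eef_pos: [498.9, 0.3, 65.1]
tcp_rot: [3.142, 0.0, 1.392]
contact_force: [-2.6, 0.8, 4.9]
opening: 0.286
grasp_force: 71.0
clock: 35.7
eef_pos: [498.2, 0.3, 163.6]
tcp_rot: [-3.14, 0.0, 1.392]
contact_force: [0.2, -0.1, -0.3]
opening: 0.55
grasp_force: 0.0
now [4.982e+02 3.000e-01 1.636e+02] [-3.1401e+00  3.0000e-04  1.3919e+00] clk 35.7 q6 0.18
turn first [-0.0015  0.0003  0.0009] then shift m [ 0.3007 -0.0668 -0.0014] | shift w/o turn [ 0.3007 -0.0665 -0.0013]
```

```bash
python3 -m jog '[[[0,0,0],[0.03,-0.007,0],0.1],[[0,0,0],[0.045,-0.0104,0],0.1],[[0,0,0],[0.045,-0.0104,0],0.1],[[0,0,0],[0.045,-0.0104,0],0.1],[[0,0,0],[0.045,-0.0104,0],0.1],[[0,0,0],[0.045,-0.0104,0],0.1],[[0,0,0],[0.0449,-0.0102,0],0.1],[[0,0,0],[0,0,0.04],0.1],[[0,0,0],[0,0,0.03],0.1],[[0,0,0],[0,0,0.01],0.1],[[0,0,0],[0,0,0],0.1],[[0,0,0],[0,0,0],0.1]]' 40
python3 -c "
from h import *
go(484.6,307.8,62,1.391)"
```

```text
clock: 36.9
eef_pos: [484.5, 307.6, 84.9]
tcp_rot: [-3.142, 0.0, 1.391]
contact_force: [-0.0, -0.6, 1.3]
opening: 0.55
grasp_force: 0.0
now [484.5 307.6  84.9] [-3.1415e+00  1.0000e-04  1.3914e+00] clk 36.9 q6 0.74
turn first [-0.0001  0.0001  0.0004] then shift m [0.0002 0.     0.0229] | shift w/o turn [0.0002 0.     0.0229]
```

```bash
python3 -m jog '[[[0,0,0],[0,0,0.013],0.1],[[0,0,0],[0,0,0.01],0.1],[[0,0,0],[0,0,0],0.1],[[0,0,0],[0,0,0],0.1],[[0,0,0],[0,0,0],-1],[[0,0,0],[0,0,0],-1],[[0,0,0],[0,0,0],-1],[[0,0,0],[0,0,0],-1],[[0,0,0],[0,0,0],-1],[[0,0,0],[0,0,0],-1]]' 40
python3 -m jog '[[[0,0,0],[0,0,-0.01],-1],[[0,0,0],[0,0,-0.03],-1],[[0,0,0],[0,0,-0.04],-1],[[0,0,0],[0,0,-0.03],-1],[[0,0,0],[0,0,0],-1],[[0,0,0],[0,0,0],-1],[[0,0,0],[0,0,0],-1]]'
python3 -c "
from h import *
go(508.6,58.6,172,1.391)"
```

```text
clock: 37.9
eef_pos: [484.5, 307.9, 61.9]
tcp_rot: [3.141, -0.0, 1.392]
contact_force: [-0.8, -0.2, 5.1]
opening: 0.156
grasp_force: 44.1
clock: 38.6
eef_pos: [483.3, 307.2, 170.4]
tcp_rot: [-3.14, 0.001, 1.392]
contact_force: [0.8, -0.1, -2.6]
opening: 0.152
grasp_force: 43.3
now [483.3 307.2 170.4] [-3.1400e+00  1.5000e-03  1.3919e+00] clk 38.6 q6 0.74
turn first [-0.0016  0.0015  0.0009] then shift m [-0.2401  0.0693 -0.0016] | shift w/o turn [-0.2401  0.0691 -0.0013]
```

```bash
python3 -m jog '[[[0,0,0],[-0.03,0.008,0],-1],[[0,0,0],[-0.04,0.011,0],-1],[[0,0,0],[-0.045,0.013,0],-1],[[0,0,0],[-0.045,0.013,0],-1],[[0,0,0],[-0.045,0.013,0],-1],[[0,0,0],[-0.0358,0.0103,0],-1],[[0,0,0],[0,0,0.04],-1],[[0,0,0],[0,0,0.03],-1],[[0,0,0],[0,0,0.02],-1],[[0,0,0],[0,0,0],-1],[[0,0,0],[0,0,0],-1],[[0,0,0],[0,0,0],-1]]'
python3 -c "
from h import *
go(508.6,58.6,63.2,1.391)"
```

```text
clock: 39.8
eef_pos: [509.0, 58.8, 82.2]
tcp_rot: [3.141, -0.0, 1.392]
contact_force: [0.4, -0.0, -1.5]
opening: 0.154
grasp_force: 43.2
now [509.   58.8  82.2] [ 3.1408e+00 -2.0000e-04  1.3922e+00] clk 39.8 q6 0.29
turn first [ 0.0008 -0.0002  0.0012] then shift m [-0.0003 -0.0004  0.019 ] | shift w/o turn [-0.0003 -0.0004  0.019 ]
```

```bash
python3 -m jog '[[[0,0,0.001],[0,-0.0002,0.01],-1],[[0,0,0],[0,0,0.006],-1],[[0,0,0],[0,0,0.0025],-1],[[0,0,0],[0,0,0],-1],[[0,0,0],[0,0,0],-1],[[0,0,0],[0,0,0],-1]]'
python3 -m jog '[[[0,0,0],[0,0,0],0.1],[[0,0,0],[0,0,0],0.1],[[0,0,0],[0,0,0],0.1],[[0,0,0],[0,0,0],0.1],[[0,0,0],[0,0,-0.02],0.1],[[0,0,0],[0,0,-0.05],0.1],[[0,0,0],[0,0,-0.045],0.2],[[0,0,0],[0,0,0],0.2],[[0,0,0],[0,0,0],0.2],[[0,0,0],[0,0,0],0.2]]'
python3 -c "
from h import *
go(558.6,315.2,180,1.391)"
```

```text
clock: 40.4
eef_pos: [508.3, 58.7, 63.1]
tcp_rot: [3.142, -0.0, 1.391]
contact_force: [0.4, -0.2, -1.4]
opening: 0.157
grasp_force: 43.2
clock: 41.4
eef_pos: [507.6, 58.6, 177.2]
tcp_rot: [-3.14, 0.0, 1.391]
contact_force: [-0.2, -0.0, -0.7]
opening: 0.606
grasp_force: 0.0
now [507.6  58.6 177.2] [-3.1402e+00  4.0000e-04  1.3909e+00] clk 41.4 q6 0.29
turn first [-0.0014  0.0004 -0.0001] then shift m [ 0.2616  0.0043 -0.0028] | shift w/o turn [ 0.2616  0.0043 -0.0029]
```

```bash
python3 -m jog '[[[0,0,0],[0.03,0.0004,0],0.2],[[0,0,0],[0.045,0.0006,0],0.2],[[0,0,0],[0.045,0.0006,0],0.2],[[0,0,0],[0.045,0.0006,0],0.2],[[0,0,0],[0.045,0.0006,0],0.2],[[0,0,0],[0.0514,0.0006,0],0.2],[[0,0,0],[0,0,0.04],0.2],[[0,0,0],[0,0,0.025],0.2],[[0,0,0],[0,0,0.01],0.2],[[0,0,0],[0,0,0],0.2],[[0,0,0],[0,0,0],0.2],[[0,0,0],[0,0,0],0.2]]' 40
python3 -c "
from h import *
go(558.6,315.2,77.3,1.391)"
```

```text
clock: 42.6
eef_pos: [559.1, 314.0, 104.4]
tcp_rot: [3.14, -0.001, 1.39]
contact_force: [0.6, -0.2, 0.7]
opening: 0.599
grasp_force: 0.0
now [559.1 314.  104.4] [ 3.1400e+00 -1.3000e-03  1.3904e+00] clk 42.6 q6 0.69
turn first [ 0.0016 -0.0013 -0.0006] then shift m [ 0.0011 -0.0007  0.0271] | shift w/o turn [ 0.0011 -0.0007  0.0271]
```

```bash
python3 -m jog '[[[0,0,0],[0.0012,-0.0004,0.015],0.2],[[0,0,0],[0,0,0.0115],0.2],[[0,0,0],[0,0,0],0.2],[[0,0,0],[0,0,0],0.2],[[0,0,0],[0,0,0],-1],[[0,0,0],[0,0,0],-1],[[0,0,0],[0,0,0],-1],[[0,0,0],[0,0,0],-1],[[0,0,0],[0,0,0],-1],[[0,0,0],[0,0,0],-1]]' 40
python3 -m jog '[[[0,0,0],[0,0,-0.01],-1],[[0,0,0],[0,0,-0.03],-1],[[0,0,0],[0,0,-0.04],-1],[[0,0,0],[0,0,-0.03],-1],[[0,0,0],[0,0,0],-1],[[0,0,0],[0,0,0],-1],[[0,0,0],[0,0,0],-1]]'
python3 -c "
from h import *
go(520.8,116.3,188,1.391)"
```

```text
clock: 43.6
eef_pos: [558.4, 315.4, 77.1]
tcp_rot: [3.141, -0.001, 1.391]
contact_force: [1.7, 0.4, 4.0]
opening: 0.339
grasp_force: 39.8
clock: 44.3
eef_pos: [557.0, 314.6, 185.2]
tcp_rot: [-3.14, 0.002, 1.391]
contact_force: [0.7, -0.8, -1.3]
opening: 0.331
grasp_force: 39.8
now [557.  314.6 185.2] [-3.1396e+00  1.7000e-03  1.3910e+00] clk 44.3 q6 0.69
turn first [-0.002   0.0017 -0.    ] then shift m [-2.015e-01 -1.000e-04 -2.800e-03] | shift w/o turn [-2.015e-01 -1.000e-04 -2.400e-03]
```

```bash
python3 -m jog '[[[0,0,0],[-0.03,0,0],-1],[[0,0,0],[-0.045,-0.0005,0],-1],[[0,0,0],[-0.045,-0.0005,0],-1],[[0,0,0],[-0.045,-0.0005,0],-1],[[0,0,0],[-0.0375,0,0],-1],[[0,0,0],[0,0,0.04],-1],[[0,0,0],[0,0,0.03],-1],[[0,0,0],[0,0,0.02],-1],[[0,0,0],[0,0,0],-1],[[0,0,0],[0,0,0],-1],[[0,0,0],[0,0,0],-1]]'
python3 -c "
from h import *
go(520.8,116.3,78.3,1.391)"
```

```text
clock: 45.4
eef_pos: [520.8, 116.3, 97.3]
tcp_rot: [3.141, -0.0, 1.391]
contact_force: [-0.0, 0.2, -1.5]
opening: 0.335
grasp_force: 39.7
now [520.8 116.3  97.3] [ 3.1409e+00 -3.0000e-04  1.3911e+00] clk 45.4 q6 0.4
turn first [ 0.0007 -0.0003  0.0001] then shift m [-0.     0.     0.019] | shift w/o turn [-0.    -0.     0.019]
```

```bash
python3 -m jog '[[[0,0,0],[0,0,0.01],-1],[[0,0,0],[0,0,0.006],-1],[[0,0,0],[0,0,0.003],-1],[[0,0,0],[0,0,0],-1],[[0,0,0],[0,0,0],-1],[[0,0,0],[0,0,0],-1]]'
python3 -m jog '[[[0,0,0],[0,0,0],0.2],[[0,0,0],[0,0,0],0.2],[[0,0,0],[0,0,0],0.2],[[0,0,0],[0,0,0],0.2],[[0,0,0],[0,0,-0.02],0.2],[[0,0,0],[0,0,-0.04],0.2],[[0,0,0],[0,0,-0.0225],0.4],[[0,0,0],[-0.034,0.0035,0],1],[[0,0,0],[-0.034,0.0035,0],1],[[0,0,0],[-0.0335,0.0035,0],1],[[0,0,0],[0,0,0],1],[[0,0,0],[0,0,0],1]]'
python3 -c "
from h import *
go(513,14.5,160.6,1.391)"
```

```text
clock: 46.0
eef_pos: [520.1, 116.1, 78.0]
tcp_rot: [-3.141, 0.0, 1.391]
contact_force: [-1.9, -0.9, 6.6]
opening: 0.337
grasp_force: 40.5
clock: 47.2
eef_pos: [512.5, 13.9, 160.1]
tcp_rot: [3.142, -0.0, 1.389]
contact_force: [0.0, 0.4, 0.1]
opening: 1.003
grasp_force: 0.0
now [512.5  13.9 160.1] [ 3.1416e+00 -2.0000e-04  1.3890e+00] clk 47.2 q6 0.21
turn first [ 0.     -0.0002 -0.002 ] then shift m [ 0.0007  0.0004 -0.0005] | shift w/o turn [ 0.0007  0.0004 -0.0005]
```

Final check: compare this view with the initial one, side by side.

```bash
python3 - <<'E'
from h import *
snap('wrist','w9')
o=[cv2.resize(cv2.imread(f"pics/{t}.png")[20:250,255:390],None,fx=2.6,fy=2.6,interpolation=cv2.INTER_CUBIC) for t in("w2","w9")]
cv2.imwrite("pics/cmp.png",np.hstack(o))
# tracked shift of each object between the views, with the tray's shift as reference
a,b=[cv2.cvtColor(cv2.imread(f"pics/{t}.png"),cv2.COLOR_BGR2GRAY) for t in("w2","w9")]
for n,(x,y,w,h) in dict(cap=(280,38,55,52),bar=(285,115,40,70),knob=(282,205,50,38),trayL=(258,22,14,200),trayTR=(425,25,36,60)).items():
    m=cv2.matchTemplate(b[y-8:y+h+8,x-8:x+w+8],a[y:y+h,x:x+w],5);_,v,_,l=cv2.minMaxLoc(m);print(n,l[0]-8,l[1]-8,round(v,2))
print(pose("w2"),pose("w9"))
E
```

```text
cap -3 0 0.96
bar -2 0 0.96
knob 0 0 0.97
trayL 0 0 0.97
trayTR 0 -1 0.96
[[512.8000427416615, 14.12319393085647, 160.65664841314782], [3.141253518852979, -0.0004725374980063535, 1.3899357256183604]] [[512.4547425561225, 13.886230682857427, 160.10934823268482], [3.141550872166901, -0.00020167852440811096, 1.3890286493418589]]
```

View pics/cmp.png

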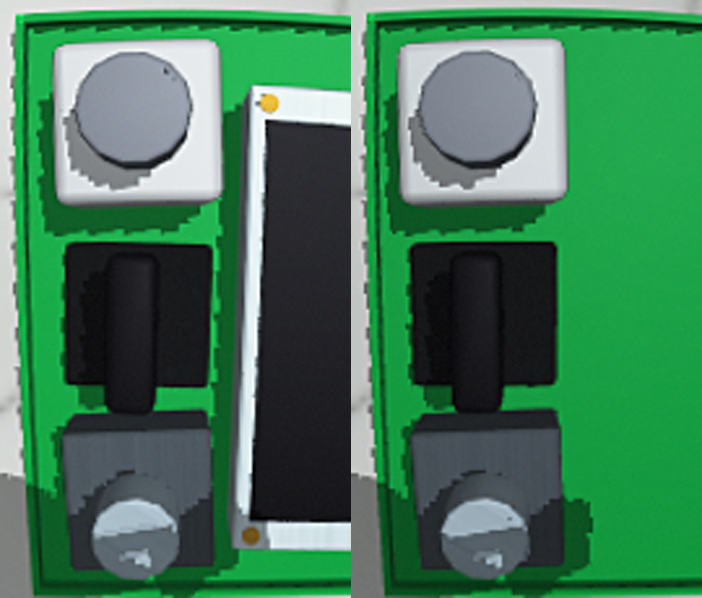

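The right half of the picture shows all three upright in their original spots, within about 2 mm. The largest shift is the canister cap, at -3 px. The mould is centred in the bed and the robot is touching nothing, so I'm handing in.

```bash
python3 -c "
from rig import r
print(r.sign_off())"
```

```text
the job is handed in; nothing more can be done
None
```

I cleared the three items to the mat, laid the mould flat and centred in the laminator's bed, and put all three back upright within about 2 mm of their starting spots; handed in at about 47 s, with nothing knocked over and the phone, tape roll and screwdriver not touched by any move.

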